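# Slide the skate wheel under the bearing press and press its bearing home

## Task

On the green bearing press a skate wheel waits on the pulled-out loading slide, with a bearing just started in its hub. Push the slide fully home under the ram with your fingertips against its upright front plate, then press the big button on top of the press all the way down so that the ram seats the bearing, and let the button come back up. Do not touch, lift or shift the wheel or its bearing by hand, do not bring the ram down before the slide is home, and leave the other things on the counter where they are.

Things in the scene. Friction and masses are not known exactly. Their poses are not given: they have to be found in the camera images.
- press: Green bench bearing press, bolted down, turned up to 0.35 rad. Origin on the counter under the ram's axis; x points from the operator's side back to the column, z up. In mm: foot x -112 to 115, y +-65, 20 high; guide rails y +-38 to +-52, x -108 to 45, 44 high; column x 48 to 108, y +-30; overhanging head x -32 to 108, y +-33, z 100 to 175.
- slide (a joint): How far (m) the loading slide is pulled out to the operator: 0 fully home at its stop, 0.085 fully out; starts 0.045 to 0.080. Runs along the press's x with about 3 N of friction and stays where left. Aluminium plate 152 x 74 x 12 mm, top 42 mm above the counter, with an upright push plate at its front end.
- push_plate (a point): Middle of the top edge of the slide's upright push plate, on its front face (operator's side). The plate is 90 mm wide, 8 mm thick, from 22 to 78 mm above the counter; push its front face along the press's +x. With the slide home this face is 120 mm in front of the ram's axis, 8 mm in front of the foot; the space before it is free down to the counter.
- nest (a point): Centre of the wheel nest on the slide's top face: a grey ring 68 mm across, 8 mm high, 120 mm behind the push plate's front face, right under the ram when the slide is home. Axes as the press.
- button_top (a point): Centre of the top of the chunky black mushroom button, 48 mm across, 16 mm thick, on top of the ram above the press's head; 213 mm above the counter when up. It moves straight down with the ram.
- ram (a joint): How far (m) ram and button are pressed down: 0 up, 0.020 lower end. A spring lifts it again: 4 N starts it, 7 N holds it at 16 mm. With the slide home the steel ram, 19 mm across, meets the bearing at about 10 mm and has seated it at about 16 mm, where it comes up hard; driving the bearing takes 7 N more, so 14 to 15 N in all.
- bearing (a joint): How far (m) the gold bearing, 22 mm across, 7 mm thick, has gone into the hub of the wheel in the nest: 0 at the start (top 3 mm above the wheel's side face), 0.006 fully seated on the hub's shoulder (3 mm below that face). Goes stiffly, about 7 N, and stays where left.
- wheel: Pink urethane skate wheel, 54 mm across, 32 mm wide, 0.09 kg, lying on its side in the nest, which holds it sideways; it is not clamped and could be lifted. Origin at the centre of its underside, z up.
- spare_wheel: A second such wheel without bearing, 54 mm across and 32 mm high, lying loose on the counter; origin at the centre of its underside. Leave it alone.
- spare_bearing: A loose gold bearing on the counter, 22 mm across, 7 mm high; origin at the centre of its underside. Leave it alone.
- jar: Open glass jar holding a stack of zinc washers, 68 mm across, 70 mm high, loose on the counter; origin at the centre of its underside. Leave it alone.
- skate_tool: Black composite T-shaped skate tool with steel sockets, lying flat and loose on the counter: bar 130 mm along its x, stem reaching 68 mm to its -y, 18 mm high; origin under the middle of the bar. Leave it alone.

How it is judged:
By the outcome, as a careful person would: the job done as asked, in the order asked, and still so for the second after the job is handed in, with the robot touching nothing.
It also fails if it takes over 51 s, if anything falls off the work surface, if the arm or the gripper's body presses on something with over 40 N, if the wrist force passes 120 N, or if a joint passes its speed limit or range.

## Robot

A 6-joint arm with a two-finger parallel gripper is mounted at the origin on the work surface. World frame = base frame: x ahead of the robot, y to its left, z up, the work surface at z = 0. Lengths are in mm, angles in rad, forces in N, time in s.
With the tool pointing down it reaches from about 350 to 775 mm from the base axis. Payload 7.3 kg.
Tool frame: the origin (TCP) lies on the centre line of the jaws, within the pads' length; the fingertips stand 17 mm ahead of it and the grasp point (between the pads) lies 2 mm behind it; z points along the fingers, y is the line along which they close (so a half turn about z gives the same grasp; the last joint's range is limited). The gripper opens to 92 mm and grips with 3 to 60 N. Pads are 19 mm wide; open, the fingers measure 130 mm over their backs; the gripper's body (75 mm by 190 mm) begins 47 mm behind the grasp point.
Start: joints at [-1.335, 0.342, 1.524, -0, 1.275, -0.146], TCP at [195.633, -487.207, 243.741] pointing down, gripper open.
Joint ranges: [-2.53, 2.53], [-0.77, 2.02], [0.04, 2.7], [-1, 4.14], [0.28, 2.66], [-3.11, 3.11]. Speed limits (rad/s): [2.57, 2.57, 3.14, 3.14, 3.14, 3.14].

## Interface

Orientations are given as [roll, pitch, yaw] about the fixed x, y, z axes, in that order (R = Rz(yaw) Ry(pitch) Rx(roll)).
In Python, from plant import bot gives the robot as it stands. The module is installed in compiled form; this text tells all that it offers.
- The arm moves only by the shell command python3 -m pendant 'ROWS'. ROWS is JSON, a list of rows, each a list of 3 entries, a list of its own where there are three numbers: the shift along the world's x, y, z as a fraction of full scale, then the turn, a rotation vector about the world's x, y, z as a fraction of full scale, then the opening, from -1 (shut) to 1 (fully open), so that 0 is half open. In form: [[[tx, ty, tz], [rx, ry, rz], claw], ...]. A call has exactly 10 rows; each row shifts and turns the commanded pose from where the row before left it; what a row does not reach is not made up. Full scale, the value 1, is 30 mm for a shift and 0.12 rad for a turn. A row lasts 1/12 s, in which the tool goes at most 41.7 mm and 7.16 degrees, less where a joint would pass 70% of its speed; a pose out of reach is approached as far as the arm can. A call with a number of a shift or a turn outside -1 to 1 is refused whole. A call with a gripper value outside its range is refused whole. The fingers move at their own pace and stop on an object; the grip force is fixed at half the most. Time passes only in rows, so rows that do not move let the fingers close, or fill a call up. It gives the time, the measured TCP pose, the force, the opening and the grip force at its end, in the units of the state.
- bot.get_obs(): the state, without advancing time (a new reading comes with each control period).
- bot.capture(name): name is "scene" or "top" or "wrist"; returns the picture (400x640x3 uint8, blue, green, red); there is no depth.
- bot.camera_params(name): a dict with "fovy" (degrees; the focal length in pixels is half the picture's height over the tangent of half this angle, whatever the lens; pixels are square), "cx", "cy" (the principal point, pixels), "camera_from_world" (4x4, takes a point from world to camera coordinates). Camera axes: x right, y down, z forward; pixel columns grow to the right and rows downward; lengths in mm; the calibration is good to about 2 mm. A picture is of the moment at which its call begins: read the wrist's pose just before it. camera_params takes no time and is no camera call; for the wrist camera it gives the pose at the moment of the call.
- bot.close_job(): hands the job in; it is judged then, once.
The state is a dict: "time": time; "joint_positions": joint angles; "dq": joint speeds; "tau": joint torques, N m; "tool_pos": TCP position; "tcp_rot": TCP orientation; "contact_force": force on the tool from outside, world axes, zero at the start; "moment": the same for the moment, N m; "grip_width": finger opening in mm; "finger_force": force on a finger pad.
Only numpy, scipy, OpenCV 4.12 (cv2) and the standard library are available. Lean on these libraries where they do the work, as an engineer would, in place of code of your own. Each camera call takes 0.05 s, during which the arm holds its last target. There are 200 camera calls.

## Working session

There is one attempt and no reset: what is moved stays moved. The work goes in short steps, Python scripts to look and compute and a shell command to move; the robot and the scene stay as the last step left them, time stands still between calls to the robot, and variables do not carry over. Pictures are saved under pics/ and viewed, at most 10 in all, crops included, and the job is handed in when it is done.

```bash
mkdir -p pics
python3 - <<'E'
from plant import bot
import cv2,numpy as np
a=bot.capture("scene");b=bot.capture("top")
cv2.imwrite("pics/scene.png",a);cv2.imwrite("pics/top.png",b)
for n in("scene","top"):
    p=bot.camera_params(n);print(n,p["fovy"],p["cx"],p["cy"],np.round(p["camera_from_world"],3).tolist())
o=bot.get_obs();print(o["time"],o["tool_pos"],o["tcp_rot"],o["grip_width"],o["contact_force"])
E
```

```text
scene 57.25784994907359 317.4518604506468 201.63410658480234 [[-0.754, -0.657, -0.003, 482.279], [-0.583, 0.671, -0.458, 402.109], [0.303, -0.343, -0.889, 717.934], [0.0, 0.0, 0.0, 1.0]]
top 57.49516948988664 315.507470786091 199.3732671458883 [[-0.001, -1.0, -0.015, 58.001], [-0.998, 0.002, -0.057, 615.423], [0.057, 0.015, -0.998, 813.111], [0.0, 0.0, 0.0, 1.0]]
0.1 [ 195.56091703 -486.83565246  243.09645652] [-3.14016703e+00 -2.32185073e-04  3.81818082e-01] 91.68131784590203 [ 1.0145911  -0.91796671  0.36879357]
```

View pics/scene.png

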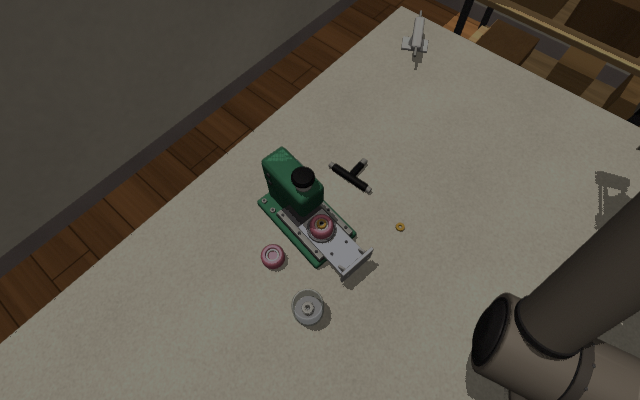

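View pics/top.png

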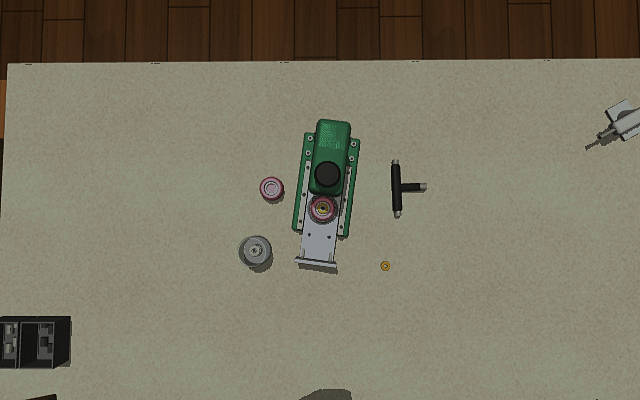

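The press stands near the middle with its operator side toward the robot. In the top view the button is at about (327,174) and the plate's edge runs (296,260)–(337,268). In the scene view the button is at about (303,178) and the plate's edge runs (341,275)–(372,250). Next I measure these more exactly.

```bash
cat > h.py <<'E'
import numpy as np,cv2
from plant import bot
def ray(n,uv,P=None):
    p=P or bot.camera_params(n);f=200/np.tan(np.radians(p["fovy"])/2)
    M=np.array(p["camera_from_world"]);R=M[:3,:3]
    d=R.T@np.array([(uv[0]-p["cx"])/f,(uv[1]-p["cy"])/f,1]);return -R.T@M[:3,3],d/np.linalg.norm(d)
def plane(n,uv,z,P=None):
    o,d=ray(n,uv,P);return o+d*(z-o[2])/d[2]
def tri(r1,r2):
    A=np.stack([r1[1],-r2[1]],1);s=np.linalg.lstsq(A,r2[0]-r1[0],rcond=None)[0]
    p=r1[0]+s[0]*r1[1];q=r2[0]+s[1]*r2[1];return (p+q)/2,np.linalg.norm(p-q)
E
python3 - <<'E'
from h import *
ims={n:cv2.imread(f"pics/{n}.png") for n in("scene","top")}
c={}
for n,(x0,y0,x1,y1) in dict(scene=(285,160,320,195),top=(308,155,346,195)).items():
    m=(ims[n][y0:y1,x0:x1].max(2)<45).astype(np.uint8)
    k=max(cv2.findContours(m,cv2.RETR_EXTERNAL,cv2.CHAIN_APPROX_NONE)[0],key=cv2.contourArea)
    e=cv2.fitEllipse(k);c[n]=(e[0][0]+x0,e[0][1]+y0);print(n,c[n],e[1],plane(n,c[n],207))
print(tri(ray("scene",c["scene"]),ray("top",c["top"])))
g=np.hstack([cv2.resize(ims["scene"][230:290,320:385],None,fx=6,fy=6,interpolation=2)[:360,:390],cv2.resize(ims["top"][230:290,285:350],None,fx=6,fy=6,interpolation=2)])
cv2.imwrite("pics/plate.png",g)
E
```

```text
scene (304.55249977111816, 180.519193649292) (22.755495071411133, 32.539207458496094) [640.19609685  36.93457714 207.        ]
top (327.250581741333, 178.2152500152588) (32.52127456665039, 36.84189224243164) [642.07154132  33.43393686 207.        ]
(array([643.23296535,  33.4894386 , 199.16245971]), np.float64(0.6390760369774111))
```

View pics/plate.png

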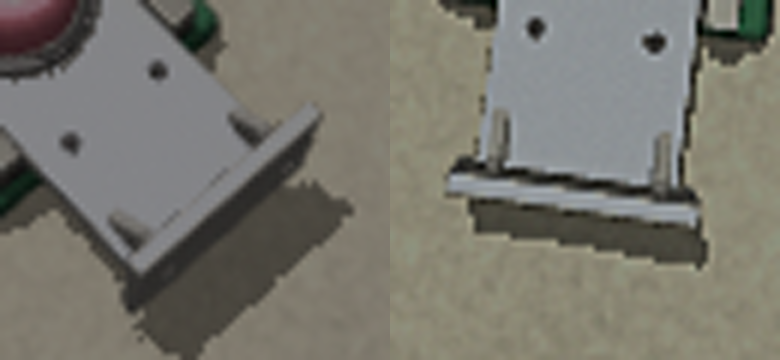

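The crop shows the plate's top front edge. In the scene view it runs from (343.3,276) to (373.2,249.2), and in the top view from (294.5,262.2) to (336.2,267.3).

Run:
```python
from h import *
L=tri(ray("scene",(343.3,276)),ray("top",(294.5,262.2)));R=tri(ray("scene",(373.2,249.2)),ray("top",(336.2,267.3)))
print(L,R,np.linalg.norm(L[0]-R[0]))
for n,a,b in(("scene",(343.3,276),(373.2,249.2)),("top",(294.5,262.2),(336.2,267.3))):
    a=plane(n,a,78);b=plane(n,b,78);d=a-b;print(n,a,b,np.linalg.norm(d),(a+b)/2,"yaw",np.arctan2(-d[0],d[1]))
print(tri(ray("scene",(303,177.5)),ray("top",(327.5,174))),plane("top",(327.5,174),213),plane("scene",(303,177.5),213))
for n,uv,z in(("jar",(256,250),35),("sb",(385,266),4),("sw",(271,188),20),("tool",(397,189),10)):print(n,plane("top",uv,z))
print(bot.camera_params("wrist")["camera_from_world"])
```

```text
(array([480.30390633, 100.56672798,  76.55729634]), np.float64(0.4866648230276211)) (array([469.34850012,  12.85385798,  75.7707526 ]), np.float64(0.26839508206727364)) 88.39789103523077
scene [480.3035837  101.08812115  78.        ] [468.97868243  13.60561811  78.        ] 88.21248055648077 [474.64113306  57.34686963  78.        ] yaw -0.128737380903049
top [480.27265737 100.31745903  78.        ] [469.74250832  13.02527153  78.        ] 87.92502509520774 [475.00758285  56.67136528  78.        ] yaw -0.12005098054009722
(array([649.50926201,  32.46192033, 202.78808317]), np.float64(1.4409699283349042)) [648.79032394  33.08078182 213.        ] [644.49462312  36.35788951 213.        ]
jar [502.19718952 189.0633708   35.        ]
sb [ 463.32165334 -101.5931284     4.        ]
sw [641.60819657 158.55371895  20.        ]
tool [ 639.46810195 -130.16091029   10.        ]
[[ 3.72165353e-01 -9.28162031e-01 -2.86243896e-03 -5.24235913e+02]
 [-8.98106188e-01 -3.60888938e-01  2.51325385e-01 -3.16266411e+01]
 [-2.34303703e-01 -9.09638266e-02 -9.67898423e-01  3.89618191e+02]
 [ 0.00000000e+00  0.00000000e+00  0.00000000e+00  1.00000000e+00]]
```

```bash
python3 -m pendant '[[[0.39,0.9,0],[0,0,-0.21],-1],[[0.39,0.9,0],[0,0,-0.21],-1],[[0.39,0.9,0],[0,0,-0.21],-1],[[0.39,0.9,0],[0,0,-0.21],-1],[[0.39,0.9,0],[0,0,-0.21],-1],[[0.39,0.9,0],[0,0,-0.21],-1],[[0.39,0.9,0],[0,0,-0.21],-1],[[0.39,0.9,0],[0,0,-0.21],-1],[[0.39,0.9,0],[0,0,-0.21],-1],[[0.39,0.9,0],[0,0,-0.21],-1]]'
python3 -m pendant '[[[0.39,0.9,0],[0,0,-0.21],-1],[[0.39,0.9,0],[0,0,-0.21],-1],[[0.39,0.9,0],[0,0,-0.21],-1],[[0.39,0.9,0],[0,0,-0.21],-1],[[0.39,0.9,0],[0,0,-0.21],-1],[[0.3,0.9,0],[0,0,-0.21],-1],[[0.3,0.9,0],[0,0,-0.21],-1],[[0.3,0.9,0],[0,0,-0.21],-1],[[0.2,0.7,0],[0,0,-0.21],-1],[[0,0,0],[0,0,-0.21],-1]]'
python3 - <<'E'
from h import *
o=bot.get_obs();P=bot.camera_params("wrist");im=bot.capture("wrist");cv2.imwrite("pics/w1.png",im)
import pickle;pickle.dump(P,open("w1.pkl","wb"))
print(o["time"],o["tool_pos"],o["tcp_rot"],o["contact_force"],o["joint_positions"])
E
```

```text
time: 0.93
tool_pos: [312.8, -215.7, 243.6]
tcp_rot: [-3.141, 0.0, 0.128]
contact_force: [0.3, 1.7, -0.3]
grip_width: 29.9
finger_force: 0.0
time: 1.77
tool_pos: [404.5, 22.8, 243.5]
tcp_rot: [-3.14, 0.0, -0.12]
contact_force: [0.1, 0.6, -0.0]
grip_width: 0.7
finger_force: 0.0
1.7667 [404.5351117   22.81559017 243.49214488] [-3.14044128e+00  3.82629254e-04 -1.20182356e-01] [ 0.13298735  0.55499281 -0.00695207] [-1.34221994e-01  1.20767304e-01  1.82067501e+00  1.22917512e-03
  1.20054935e+00  1.55631191e+00]
```

View pics/w1.png

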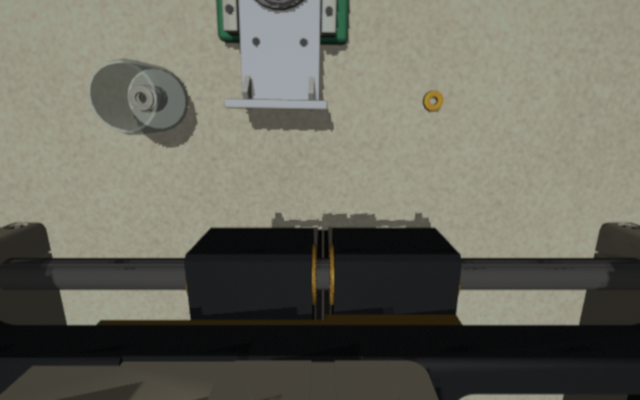

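From above the plate, its top front edge runs (224.5,106.5)–(327,108.5). It is nearly parallel to the closing line of the jaws, and the space in front is free.

Run:
```python
from h import *
import pickle;P=pickle.load(open("w1.pkl","rb"))
a=plane("w",(224.5,106.5),78,P);b=plane("w",(327,108.5),78,P);d=a-b
print(a,b,np.linalg.norm(d),(a+b)/2,np.arctan2(-d[0],d[1]))
print(tri(ray("w",(224.5,106.5),P),ray("top",(294.5,262.2))),tri(ray("w",(327,108.5),P),ray("top",(336.2,267.3))))
```

```text
[482.26215399  99.19517224  78.        ] [469.87732494  11.01470121  78.        ] 89.0459401757849 [476.06973946  55.10493673  78.        ] -0.1395359502129188
(array([481.32374789,  99.56959642,  79.15161711]), np.float64(2.2492586736418847)) (array([469.61496064,  11.9458089 ,  75.06429473]), np.float64(1.9800437481083195))
```

```bash
python3 -m pendant '[[[0.11,0.165,-0.733],[0,0,-0.01],-1],[[0.11,0.165,-0.733],[0,0,-0.01],-1],[[0.11,0.165,-0.733],[0,0,-0.01],-1],[[0.11,0.165,-0.733],[0,0,-0.01],-1],[[0.11,0.165,-0.733],[0,0,-0.01],-1],[[0.11,0.165,-0.733],[0,0,-0.01],-1],[[0.11,0.165,-0.733],[0,0,-0.01],-1],[[0.11,0.165,-0.733],[0,0,-0.01],-1],[[0,0,0],[0,0,0],-1],[[0,0,0],[0,0,0],-1]]'
```

```text
time: 2.65
tool_pos: [429.7, 59.1, 67.3]
tcp_rot: [3.141, 0.003, -0.131]
contact_force: [0.3, -0.2, 0.1]
grip_width: 0.3
finger_force: 0.0
```

```bash
python3 -m pendant '[[[0.165,-0.022,0],[0,0,0],-1],[[0.165,-0.022,0],[0,0,0],-1],[[0.165,-0.022,0],[0,0,0],-1],[[0.165,-0.022,0],[0,0,0],-1],[[0.165,-0.022,0],[0,0,0],-1],[[0.165,-0.022,0],[0,0,0],-1],[[0.165,-0.022,0],[0,0,0],-1],[[0.165,-0.022,0],[0,0,0],-1],[[0.165,-0.022,0],[0,0,0],-1],[[0.165,-0.022,0],[0,0,0],-1]]'
```

```text
time: 3.48
tool_pos: [479.9, 52.8, 67.6]
tcp_rot: [3.141, 0.001, -0.132]
contact_force: [-4.1, -0.6, 1.0]
grip_width: 0.4
finger_force: 1.7
```

```bash
python3 -m pendant '[[[0.1,-0.013,0],[0,0,0],-1],[[0.1,-0.013,0],[0,0,0],-1],[[0.1,-0.013,0],[0,0,0],-1],[[0.1,-0.013,0],[0,0,0],-1],[[0.1,-0.013,0],[0,0,0],-1],[[0.1,-0.013,0],[0,0,0],-1],[[0.1,-0.013,0],[0,0,0],-1],[[0.1,-0.013,0],[0,0,0],-1],[[0.1,-0.013,0],[0,0,0],-1],[[0.1,-0.013,0],[0,0,0],-1]]'
```

```text
time: 4.32
tool_pos: [510.2, 48.9, 67.7]
tcp_rot: [3.141, 0.0, -0.132]
contact_force: [-2.4, -2.0, -0.6]
grip_width: 0.4
finger_force: 1.6
```

```bash
python3 -m pendant '[[[0.04,-0.005,0],[0,0,0],-1],[[0.04,-0.005,0],[0,0,0],-1],[[0.04,-0.005,0],[0,0,0],-1],[[0.04,-0.005,0],[0,0,0],-1],[[0.04,-0.005,0],[0,0,0],-1],[[0.03,-0.004,0],[0,0,0],-1],[[0.03,-0.004,0],[0,0,0],-1],[[0,0,0],[0,0,0],-1],[[0,0,0],[0,0,0],-1],[[0,0,0],[0,0,0],-1]]'
```

```text
time: 5.15
tool_pos: [518.1, 48.0, 67.9]
tcp_rot: [-3.141, -0.001, -0.132]
contact_force: [-1.5, -0.2, -0.9]
grip_width: 0.4
finger_force: 1.0
```

```bash
python3 -m pendant '[[[0.03,-0.004,0],[0,0,0],-1],[[0.03,-0.004,0],[0,0,0],-1],[[0.03,-0.004,0],[0,0,0],-1],[[0.03,-0.004,0],[0,0,0],-1],[[0.03,-0.004,0],[0,0,0],-1],[[0,0,0],[0,0,0],-1],[[0,0,0],[0,0,0],-1],[[0,0,0],[0,0,0],-1],[[0,0,0],[0,0,0],-1],[[0,0,0],[0,0,0],-1]]'
```

```text
time: 5.98
tool_pos: [520.4, 47.7, 67.9]
tcp_rot: [3.141, 0.004, -0.132]
contact_force: [-10.2, 1.6, 5.7]
grip_width: 0.4
finger_force: 5.2
```

```bash
python3 -m pendant '[[[0.03,-0.004,0],[0,0,0],-1],[[0.03,-0.004,0],[0,0,0],-1],[[0,0,0],[0,0,0],-1],[[0,0,0],[0,0,0],-1],[[0,0,0],[0,0,0],-1],[[0,0,0],[0,0,0],-1],[[0,0,0],[0,0,0],-1],[[0,0,0],[0,0,0],-1],[[0,0,0],[0,0,0],-1],[[0,0,0],[0,0,0],-1]]'
python3 - <<'E'
from h import *
im=bot.capture("top");im2=bot.capture("scene");cv2.imwrite("pics/home.png",np.hstack([cv2.resize(im[100:290,250:380],None,fx=3,fy=3),cv2.resize(im2[130:320,245:375],None,fx=3,fy=3)]))
E
```

```text
time: 6.82
tool_pos: [520.4, 47.7, 67.8]
tcp_rot: [3.141, 0.008, -0.132]
contact_force: [-15.9, 1.9, 13.4]
grip_width: 0.3
finger_force: 8.3
```

View pics/home.png

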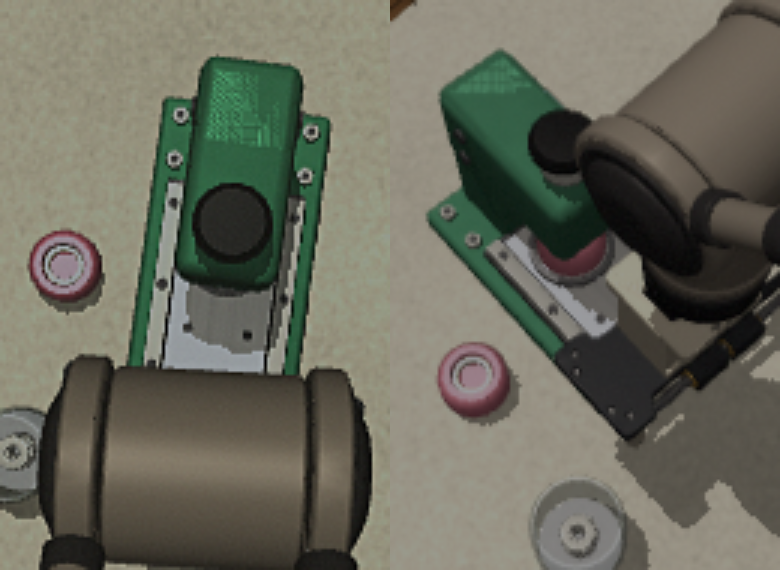

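The top view shows the slide home: the wheel is under the head and the contact force rises with no motion. The button top is at about (327.4,174.3). I retreat and rise to look at the button.

```bash
python3 -m pendant '[[[-0.4,0.053,0],[0,0,0],-1],[[-0.4,0.053,0],[0,0,0],-1],[[-0.4,0.053,0],[0,0,0],-1],[[-0.4,0.053,0],[0,0,0],-1],[[0,0,0.95],[0,0,0],-1],[[0,0,0.95],[0,0,0],-1],[[0,0,0.95],[0,0,0],-1],[[0,0,0.95],[0,0,0],-1],[[0,0,0.95],[0,0,0],-1],[[0,0,0.95],[0,0,0],-1]]'
python3 -m pendant '[[[0,0,0.9],[0,0,0],-1],[[0,0,0.9],[0,0,0],-1],[[0,0,0.9],[0,0,0],-1],[[0.4,-0.05,0],[0,0,0],-1],[[0.4,-0.05,0],[0,0,0],-1],[[0.4,-0.05,0],[0,0,0],-1],[[0.4,-0.05,0],[0,0,0],-1],[[0,0,0],[0,0,0],-1],[[0,0,0],[0,0,0],-1],[[0,0,0],[0,0,0],-1]]'
python3 - <<'E'
from h import *
o=bot.get_obs();P=bot.camera_params("wrist");im=bot.capture("wrist");cv2.imwrite("pics/w2.png",im)
import pickle;pickle.dump(P,open("w2.pkl","wb"))
print(o["time"],o["tool_pos"],o["tcp_rot"],o["contact_force"])
E
```

```text
time: 7.75
tool_pos: [477.0, 53.5, 241.0]
tcp_rot: [-3.141, -0.003, -0.132]
contact_force: [0.8, -0.0, -0.5]
grip_width: 0.3
finger_force: 0.0
time: 8.58
tool_pos: [523.9, 47.5, 320.0]
tcp_rot: [-3.142, -0.0, -0.132]
contact_force: [-0.2, 0.5, -0.5]
grip_width: 0.2
finger_force: 0.0
8.5833 [523.92337856  47.54439166 319.95521358] [-3.14154150e+00 -4.27358370e-04 -1.31656176e-01] [-0.21750009  0.53091135 -0.52435273]
```

View pics/w2.png

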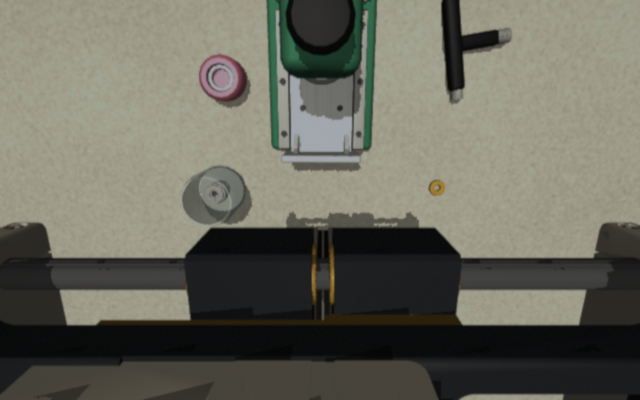

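The wrist view shows the plate just in front of the foot, about 8 mm as expected when home. Its edge runs (282,161)–(361,162) and the button's centre is at about (320,15).

Run:
```python
from h import *
import pickle;P=pickle.load(open("w2.pkl","rb"))
a=plane("w",(282,161.5),78,P);b=plane("w",(361,162),78,P);m=(a+b)/2;d=a-b
print(m,np.linalg.norm(d),"yaw",np.arctan2(-d[0],d[1]))
f=plane("w",(320,150),20,P);print("foot front",f)
for y in(-.125,-.135):print("ram",m[:2]+120*np.array([np.cos(y),np.sin(y)]))
print("btn wrist",plane("w",(320,15),213,P),"tri",tri(ray("w",(320,15),P),ray("top",(327.4,174.3))))
```

```text
[531.95028202  47.60394042  78.        ] 89.23412546328476 yaw -0.1382421412373288
foot front [538.4409585   48.95964969  20.        ]
ram [651.01400208  32.64297241]
ram [650.85844176  31.4531031 ]
btn wrist [649.24766246  32.28412893 213.        ] tri (array([647.07580622,  32.96010251, 222.23320248]), np.float64(0.9281178614306457))
```

```bash
python3 -m pendant '[[[0.7,-0.083,0],[0,0,0],-1],[[0.7,-0.083,0],[0,0,0],-1],[[0.7,-0.083,0],[0,0,0],-1],[[0.7,-0.083,0],[0,0,0],-1],[[0.7,-0.083,0],[0,0,0],-1],[[0.7,-0.083,0],[0,0,0],-1],[[0,0,-0.6],[0,0,0],-1],[[0,0,-0.6],[0,0,0],-1],[[0,0,-0.6],[0,0,0],-1],[[0,0,-0.6],[0,0,0],-1]]'
python3 -m pendant '[[[0,0,-0.3],[0,0,0],-1],[[0,0,-0.3],[0,0,0],-1],[[0,0,-0.1],[0,0,0],-1],[[0,0,-0.1],[0,0,0],-1],[[0,0,0],[0,0,0],-1],[[0,0,0],[0,0,0],-1],[[0,0,0],[0,0,0],-1],[[0,0,0],[0,0,0],-1],[[0,0,0],[0,0,0],-1],[[0,0,0],[0,0,0],-1]]'
```

```text
time: 9.47
tool_pos: [649.8, 32.6, 247.3]
tcp_rot: [3.142, -0.0, -0.132]
contact_force: [0.6, -0.8, -0.5]
grip_width: -0.2
finger_force: 0.0
time: 10.3
tool_pos: [650.2, 32.6, 224.9]
tcp_rot: [-3.142, -0.001, -0.132]
contact_force: [-3.9, 0.8, 5.2]
grip_width: 0.5
finger_force: 2.5
```

```bash
python3 -m pendant '[[[0,0,-0.04],[0,0,0],-1],[[0,0,-0.04],[0,0,0],-1],[[0,0,-0.04],[0,0,0],-1],[[0,0,-0.04],[0,0,0],-1],[[0,0,-0.04],[0,0,0],-1],[[0,0,-0.04],[0,0,0],-1],[[0,0,-0.04],[0,0,0],-1],[[0,0,-0.04],[0,0,0],-1],[[0,0,0],[0,0,0],-1],[[0,0,0],[0,0,0],-1]]'
python3 -m pendant '[[[0,0,-0.04],[0,0,0],-1],[[0,0,-0.04],[0,0,0],-1],[[0,0,-0.03],[0,0,0],-1],[[0,0,0],[0,0,0],-1],[[0,0,0],[0,0,0],-1],[[0,0,0],[0,0,0],-1],[[0,0,0],[0,0,0],-1],[[0,0,0],[0,0,0],-1],[[0,0,0],[0,0,0],-1],[[0,0,0],[0,0,0],-1]]'
```

```text
time: 11.13
tool_pos: [650.3, 32.5, 216.7]
tcp_rot: [-3.142, -0.003, -0.132]
contact_force: [-5.8, 0.5, 12.7]
grip_width: 0.3
finger_force: 5.9
time: 11.97
tool_pos: [650.3, 32.5, 214.0]
tcp_rot: [-3.142, -0.003, -0.132]
contact_force: [-7.0, 1.2, 15.4]
grip_width: 0.1
finger_force: 7.4
```

```bash
python3 -m pendant '[[[0,0,-0.03],[0,0,0],-1],[[0,0,-0.03],[0,0,0],-1],[[0,0,0],[0,0,0],-1],[[0,0,0],[0,0,0],-1],[[0,0,0],[0,0,0],-1],[[0,0,0],[0,0,0],-1],[[0,0,0],[0,0,0],-1],[[0,0,0],[0,0,0],-1],[[0,0,0],[0,0,0],-1],[[0,0,0],[0,0,0],-1]]'
```

```text
time: 12.8
tool_pos: [650.4, 32.6, 213.8]
tcp_rot: [-3.142, -0.005, -0.132]
contact_force: [-9.2, -0.1, 21.7]
grip_width: 0.4
finger_force: 11.1
```

```bash
python3 -m pendant '[[[0,0,-0.03],[0,0,0],-1],[[0,0,-0.03],[0,0,0],-1],[[0,0,0],[0,0,0],-1],[[0,0,0],[0,0,0],-1],[[0,0,0],[0,0,0],-1],[[0,0,0],[0,0,0],-1],[[0,0,0],[0,0,0],-1],[[0,0,0],[0,0,0],-1],[[0,0,0],[0,0,0],-1],[[0,0,0],[0,0,0],-1]]'
```

```text
time: 13.63
tool_pos: [650.4, 32.5, 213.6]
tcp_rot: [-3.142, -0.006, -0.132]
contact_force: [-13.6, -0.1, 28.3]
grip_width: 0.4
finger_force: 14.8
```

Hard stop at about 16 mm of travel, with the force rising to 28 N, so the bearing is seated. I lift off and retreat.

```bash
python3 -m pendant '[[[0,0,0.1],[0,0,0],-1],[[0,0,0.2],[0,0,0],-1],[[0,0,0.2],[0,0,0],-1],[[0,0,0.2],[0,0,0],-1],[[0,0,0.4],[0,0,0],-1],[[0,0,0.8],[0,0,0],-1],[[0,0,0.8],[0,0,0],-1],[[0,0,0.8],[0,0,0],-1],[[-0.3,0,0.8],[0,0,0],-1],[[-0.6,0.08,0],[0,0,0],-1]]'
python3 -m pendant '[[[-0.7,0.09,0],[0,0,0],-1],[[-0.7,0.09,0],[0,0,0],-1],[[-0.7,0.09,0],[0,0,0],-1],[[-0.7,0.09,0],[0,0,0],-1],[[-0.7,0.09,0],[0,0,0],-1],[[-0.7,0.09,0],[0,0,0],-1],[[-0.7,0.09,0],[0,0,0],-1],[[-0.7,0.09,0],[0,0,0],-1],[[0,0,0],[0,0,0],-1],[[0,0,0],[0,0,0],-1]]'
python3 - <<'E'
from h import *
im=bot.capture("top");im2=bot.capture("scene");cv2.imwrite("pics/end.png",np.hstack([cv2.resize(im[100:290,235:435],None,fx=2,fy=2),cv2.resize(im2[130:320,225:425],None,fx=2,fy=2)]))
E
```

```text
time: 14.47
tool_pos: [625.7, 34.2, 340.8]
tcp_rot: [-3.141, -0.01, -0.132]
contact_force: [0.2, -0.4, 0.8]
grip_width: 0.6
finger_force: 0.0
time: 15.3
tool_pos: [455.2, 56.5, 336.9]
tcp_rot: [-3.142, -0.002, -0.132]
contact_force: [0.7, -1.5, 0.1]
grip_width: 0.6
finger_force: 0.0
```

View pics/end.png

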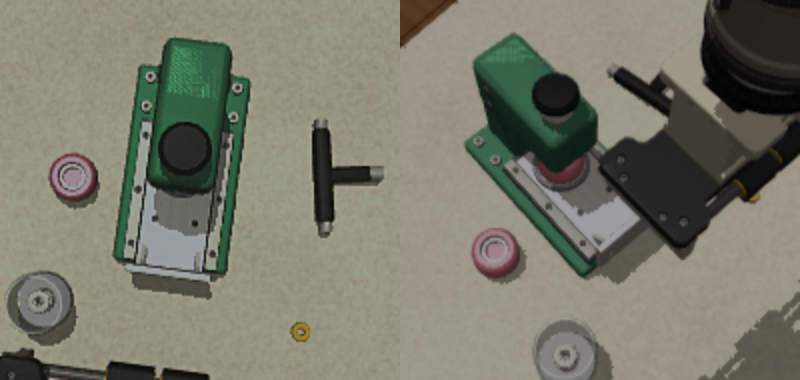

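The slide is home, the button is back up with its centre at crop (184,148) in the top view, and everything else is where it was.

```bash
python3 -c "
from plant import bot
print(bot.close_job())"
```

```text
the job is handed in; nothing more can be done
None
```

I pushed the slide home and pressed the button about 16 mm down to its hard stop (28 N), which should have seated the bearing; the ram hid it from view. The button came back up, nothing else moved, and I handed the job in at about 15 s.

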